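# Hang the crucible basket on the latched dipping hook

## Robot

A 7-joint arm with a two-finger parallel gripper is mounted at the origin on a cart in front of the work surface, level with it; the furniture and walls round the work are solid. World frame = base frame: x ahead of the robot, y to its left, z up, the work surface at z = 0. Lengths are in m, angles in degrees, forces in N, time in s.
With the tool pointing down it reaches from about 0.425 to 0.875 m from the base axis. Payload 4.7 kg.
Tool frame: the origin (TCP) lies at the centre of the arm's flange, where the gripper is bolted on; the fingertips stand ahead of it and the grasp point (between the pads) lies 164 mm ahead of it (bot.tips_ahead is the z of the fingertips in the tool frame, in m); z points along the fingers, y is the line along which they close (so a half turn about z gives the same grasp; the last joint's range is limited). The gripper opens to 87 mm and grips with 3 to 60 N. Pads are 19 mm wide; open, the fingers measure 117 mm over their backs; the gripper's body (75 mm by 190 mm) begins 51 mm behind the grasp point.
Start: joints at [65.667, 18.392, -4.016, 83.108, 1.295, 78.541, -3.26], TCP at [0.276, -0.588, 0.405] pointing down, gripper open.
Joint ranges: [-163.93, 163.93], [-17.29, 119.83], [-79.2, 71.16], [3.27, 140.29], [-89.18, 269.18], [5.43, 117.66], [-154.24, 154.24]. Speed limits (degrees/s): [147.25, 147.25, 180, 180, 180, 180, 180].

## Interface

Orientations are given as a 3x3 rotation matrix whose columns are the frame's x, y, z axes.
In Python, from plant import bot, imaging gives the robot as it stands. The module is installed in compiled form; this text tells all that it offers.
- The arm moves only by the shell command python3 -m inch 'ROWS' [FORCE]. ROWS is JSON, a list that holds one entry, the list of rows, each a list of 7 numbers: the turn, a rotation vector about the world's x, y, z in degrees, then the shift along the world's x, y, z in mm, then the opening, from 0 (shut) to 1 (fully open). A call has 1 to 10 rows; each row shifts and turns the commanded pose from where the row before left it; what a row does not reach is not made up. A row lasts 1/8 s, in which the tool goes at most 62.5 mm and 10.7 degrees, less where a joint would pass 70% of its speed; a pose out of reach is approached as far as the arm can. A call with a gripper value outside its range is refused whole. The fingers move at their own pace and stop on an object; FORCE is the grip in N (left out, the last holds). Time passes only in rows, so rows that do not move let the fingers close. It gives the time, the measured TCP pose, the force, the opening and the grip force at its end, in the units of the state.
- bot.sense(): the state, without advancing time (a new reading comes with each control period).
- imaging.read_camera(name): name is "scene" or "top"; returns a dict with "image" (400x640x3 uint8, red, green, blue), "depth" (400x640 float32, m along the optical axis (not along the pixel's ray), 0 where there is no reading), "fx", "fy", "cx", "cy" (pixels), "rvec" (rotation vector, rad) and "tvec" (3), from world to camera coordinates, as OpenCV has them. Camera axes: x right, y down, z forward; pixel columns grow to the right and rows downward; lengths in m; the calibration is good to about 2 mm. A picture is of the moment at which its call begins.
- bot.sign_off(): hands the job in; it is judged then, once.
The state is a dict: "time_s": time; "joint_pos": joint angles; "qvel": joint speeds; "effort": joint torques, N m; "tcp_pos": TCP position; "eef_rot": TCP orientation; "contact_force": force on the tool from outside, world axes, zero at the start; "wrist_torque": the same for the moment, N m; "finger_gap": finger opening in m; "finger_force": force on a finger pad.
Only numpy, scipy, OpenCV 4.12 (cv2) and the standard library are available. Lean on these libraries where they do the work, as an engineer would, in place of code of your own. Each camera call takes 0.05 s, during which the arm holds its last target. There are 200 camera calls.

## Task

The wire basket with the two crucibles has drained: lift it by its black grip off the plain hook and carry it level, without setting it down, to the hook with the spring latch on the other stand. Press its hanging bar down past the latch, by feel and without forcing the hook (never more than 30 N), until the bar lies in the bottom and the latch has snapped shut above it, then let go without dropping it and leave it hanging still. Keep both crucibles standing in it and leave the other things alone.

Things in the scene. Friction and masses are not known exactly. Their poses are not given: they have to be found in the camera images.
- basket: Wire basket, 56 x 112 mm in plan, 26 mm high, loose, 0.3 to 0.5 kg with its crucibles. Origin: centre of its underside, z up, y along its length. Over its middle, in the plane x = 0, stands a ladder-shaped bail of 6 mm wire: uprights at y = +-18 mm, slanting out to the ends below z = 84; rungs at z = 140 (hanging bar) and z = 185; a black grip on top. At first it hangs on the plain hook.
- basket_bar (a point): Middle of the basket's hanging bar: the lower rung of the bail, 6 mm thick, along the basket's y, 30 mm clear between the uprights, 140 mm above the basket's underside.
- basket_grip (a point): Middle of the flat black grip on top of the bail: 12 mm thick along the basket's x, 26 mm wide along its y, 40 mm tall; 68 mm above the hanging bar.
- crucible_a: White porcelain crucible, 41 mm across the rim, 34 mm tall, standing loose in the basket's compartment at y = +28 mm. Origin at the centre of its underside.
- crucible_b: The second, equal crucible, in the basket's compartment at y = -28 mm. Origin at the centre of its underside.
- drain_stand: Fixed stand with the plain hook: grey foot 240 x 160 x 15 mm with a shallow pan (rim 35 mm up), column 12 mm thick at x = +85, 245 mm high. Origin: centre of the foot's underside on the worktop, z up; the hook points to -x.
- drain_seat (a point): Centre of a bar lying in the plain hook (drain_stand x = -55, z = 205 mm). The hook is 8 mm rod from the column toward -x, its end turned up: that end stands 14 mm to -x of this point and reaches 19 mm above it. The bar comes off by lifting it over the end, then moving it toward -x.
- dip_stand: Fixed stand with the latched hook: grey foot 240 x 160 x 15 mm with a pan (rim 32 mm up). Origin: centre of the foot's underside on the worktop, z up; the hook points to -x, its arm clamped to the column by a boss head at a height that differs each time and is NOT measured: feel or look for it. A bar seated in the hook has its centre at x = -55, y = 0, z = 180 to 230 mm.
- dip_plumb (a point): Point of the dip stand's foot straight below the middle of a bar seated in the latched hook. Heights h are above that seated bar's centre, x in the dip stand's frame from this point. The hook is 8 mm rod, open on top: its upturned end stands at x = -10, inner face x = -6, tip h = 31; bottom h = -11; the arm to the column (x above +27 mm) has its top at h = 25. A bar enters over the tip, from -x.
- dip_column (a point): Top of the dip stand's column (12 mm thick, 140 mm to +x of dip_plumb, top 290 mm above the worktop). The boss head on it is 34 mm wide.
- latch (a joint): Spring latch, 8 mm wide, closing the hook's mouth; rad, 0 shut, grows as pressed down. Hinged 23.5 mm to +x of dip_plumb at h = 19, 27 mm long, level; a bar from above meets it with its centre at h = 23.5. Held within 2 mm of x = 0, the bar slips past its free end at h = 3 to 12 (latch 0.4 to 0.65), which snaps shut above. Weight alone opens it 0.1 to 0.25; fully takes 10 to 15 N.
- beaker_100: Glass beaker, 57 mm across, 72 mm tall, between the stands; a bystander. Origin at the centre of its underside.
- timer: White timer, 48 x 64 x 59 mm, behind the beaker; a bystander. Origin at its underside.
- forceps: Steel forceps, 126 mm long, 10 mm high, lying at the front; a bystander. Origin at its underside.

How it is judged (in metres and radians):
On the way, in this order (a step that is already met when the one before it is completed fails the run):
1. the basket, held in the gripper, is clear of the plain hook (x of basket_bar in the frame of drain_stand below -0.085 m and contact force between basket and drain_stand below 0.2 N and contact force between the fingers and basket above 2 N), for 0.1 s.
2. the held basket's bar presses the latch open (value of joint latch above 0.3 rad and contact force between the fingers and basket above 2 N and horizontal distance between basket_bar and dip_stand below 0.075 m), for 0.05 s.
At the end, for the whole second after the job is handed in: The basket hangs still and released (tilt under 8 degrees) with its bar in the bottom of the latched hook, below the latch (bar within about 1 cm of the hook's middle, 17.5 to 23.5 cm above the worktop), the latch shut (under 0.08 rad), both crucibles standing in the basket (value of joint latch below 0.08 rad and x of basket_bar in the frame of dip_stand between -0.062 and -0.042 m and y of basket_bar in the frame of dip_stand between -0.016 and 0.016 m and height (world z) of basket_bar between 0.175 and 0.235 m and angle between basket's own z axis and vertical below 0.14 rad and linear speed of basket below 0.03 m/s and contact force between the fingers and basket below 0.1 N and distance between each of crucible_a, crucible_b and basket below 0.04 m and angle between each of crucible_a, crucible_b's own z axis and vertical below 0.25 rad); the robot touches nothing.
It fails at once if the basket tips more than 15 degrees (angle between basket's own z axis and vertical above 0.262 rad).
It fails at once if the basket is set down (its underside below 30 mm, or over 1 N on the latched stand's foot, pan or column) or dropped (not held, it moves faster than 0.2 m/s) (height (world z) of basket below 0.03 m or contact force between basket and dip_stand above 1 N or (contact force between the fingers and basket below 0.5 N and linear speed of basket above 0.2 m/s)).
It fails at once if the basket is forced: more than 30 N on the plain hook or on the latched hook arm (dip_hook) (contact force between basket and drain_stand above 30 N or contact force between basket and dip_hook above 30 N).
It fails at once if a crucible leaves its compartment or tips over (distance between any of crucible_a, crucible_b and basket above 0.045 m or angle between any of crucible_a, crucible_b's own z axis and vertical above 0.5 rad).
It fails at once if the beaker, timer or forceps is moved more than 20 mm or the beaker or timer tipped (distance of any of beaker_100, timer, forceps from where it was at the start of the episode above 0.02 m or angle between any of beaker_100, timer's own z axis and vertical above 0.3 rad).
It also fails if it takes over 48 s, if anything falls off the work surface, if the arm or the gripper's body presses on something with over 40 N, if the wrist force passes 120 N, or if a joint passes its speed limit or range.

## Working session

There is one attempt and no reset: what is moved stays moved. The work goes in short steps, Python scripts to look and compute and a shell command to move; the robot and the scene stay as the last step left them, time stands still between calls to the robot, and variables do not carry over. Pictures are saved under pics/ and viewed, at most 10 in all, crops included, and the job is handed in when it is done.

```bash
mkdir -p pics
cat > h.py <<'E'
import numpy as np, cv2
from plant import bot, imaging
def cam(n):
    c=imaging.read_camera(n); c['R']=cv2.Rodrigues(np.array(c['rvec'],float))[0]; c['t']=np.array(c['tvec'],float).ravel(); return c
def cloud(c):
    d=c['depth']; v,u=np.mgrid[:d.shape[0],:d.shape[1]]
    p=np.dstack([(u-c['cx'])/c['fx']*d,(v-c['cy'])/c['fy']*d,d])
    return (p-c['t'])@c['R']
def proj(c,P):
    q=np.atleast_2d(P)@c['R'].T+c['t']; return np.c_[q[:,0]/q[:,2]*c['fx']+c['cx'],q[:,1]/q[:,2]*c['fy']+c['cy']]
E
python3 - <<'E'
from h import *
for n in ('scene','top'):
    c=cam(n); np.savez(n+'0.npz',**c); cv2.imwrite(f'pics/{n}0.png',c['image'][:,:,::-1])
    print(n,c['fx'],-c['R'].T@c['t'],c['R'][2])
s=bot.sense(); print(s['time_s'],s['contact_force'],s['finger_gap'],bot.tips_ahead); print(s['eef_rot'])
E
```

```text
scene 382.72554047816607 [0.02681796 0.44322343 0.75364261] [ 0.58706573 -0.5144486  -0.62505717]
top 467.6776671290075 [ 0.40307904 -0.0246798   1.47830523] [ 0.10766915  0.00688    -0.99416297]
0.1 [ 0.15041675  0.39621913 -0.40990761] 0.0872106639982524 0.1822
[[ 9.05234485e-01  4.24911582e-01 -8.21839289e-04]
 [ 4.24912365e-01 -9.05233225e-01  1.51357607e-03]
 [-1.00820226e-04 -1.71935093e-03 -9.99998517e-01]]
```

View pics/scene0.png

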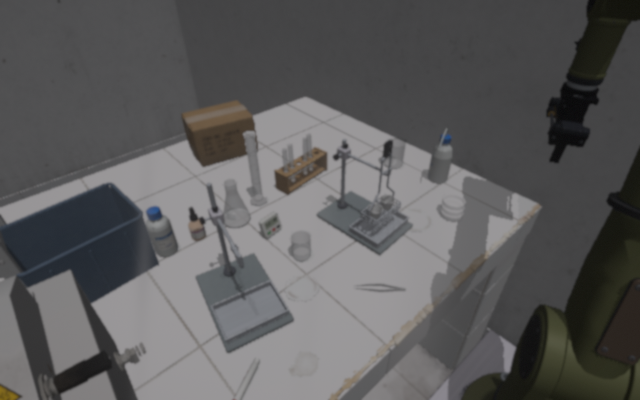

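View pics/top0.png

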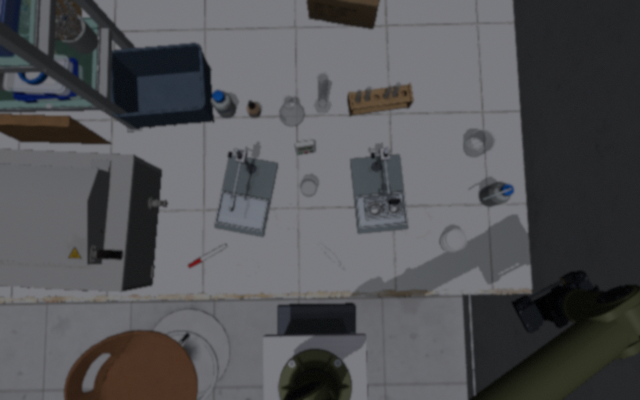

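The scene view shows the dip stand at about (240,290), with the drain stand and basket at (375,205) and the dark grip at (388,148). In the top view the dip stand's foot is at (247,195) and the drain stand's at (379,193), with the basket at (382,205) and the dark grip near (393,205). The hooks point down in the image, which is towards the robot.

Run:
```python
from h import *
c={n:dict(np.load(n+'0.npz')) for n in('scene','top')}
P=cloud(c['top']); S=cloud(c['scene'])
for nm,(u0,u1,v0,v1) in dict(dip=(205,290,140,245),drain=(340,418,138,242)).items():
    r=np.zeros((400,640),bool); r[v0:v1,u0:u1]=1
    hsv=cv2.cvtColor(c['top']['image'],cv2.COLOR_RGB2HSV)
    m=r&(P[...,2]>.008)&(P[...,2]<.05)
    m=cv2.morphologyEx(m.astype(np.uint8),cv2.MORPH_OPEN,np.ones((3,3)))
    k,l,st,_=cv2.connectedComponentsWithStats(m); i=1+np.argmax(st[1:,4])
    q=P[l==i][:,:2].astype(np.float32)*1000
    print(nm,len(q),cv2.minAreaRect(q))
    hi=P[r&(P[...,2]>.12)]; 
    print(np.round(hi[np.argsort(-hi[:,2])][::max(1,len(hi)//25)],3))
# grip in scene/top: dark points high up
for n,C in (('top',P),('scene',S)):
    im=c[n]['image'].max(2); m=(im<60)&(C[...,2]>.2)&(C[...,2]<.45)&(C[...,0]>.4)&(c[n]['depth']>0)
    v,u=np.nonzero(m); 
    for k in range(0,len(u),max(1,len(u)//20)): print(n,u[k],v[k],np.round(C[v[k],u[k]],3))
z=[]
for n,(u0,u1,v0,v1) in dict(scene=(310,430,120,260),top=(330,430,130,250)).items():
    z.append(cv2.resize(c[n]['image'][v0:v1,u0:u1,::-1],(400,int(400*(v1-v0)/(u1-u0))),interpolation=cv2.INTER_CUBIC))
H=max(a.shape[0] for a in z); z=[cv2.copyMakeBorder(a,0,H-a.shape[0],0,0,0) for a in z]
cv2.imwrite('pics/crop1.png',cv2.convertScaleAbs(np.hstack(z),alpha=1.6))
```

```text
dip 3468 ((591.1359252929688, 206.75460815429688), (161.51963806152344, 240.3585205078125), 78.20755767822266)
[[ 0.403 -0.025  1.478]
 [ 0.403 -0.025  1.478]
 [ 0.676  0.192  0.294]
 [ 0.669  0.185  0.287]
 [ 0.674  0.184  0.252]
 [ 0.665  0.187  0.232]
 [ 0.664  0.178  0.222]
 [ 0.684  0.178  0.22 ]
 [ 0.667  0.178  0.219]
 [ 0.683  0.217  0.217]
 [ 0.677  0.201  0.214]
 [ 0.672  0.221  0.212]
 [ 0.67   0.218  0.211]
 [ 0.561  0.21   0.209]
 [ 0.658  0.18   0.208]
 [ 0.622  0.197  0.207]
 [ 0.581  0.205  0.207]
 [ 0.645  0.197  0.206]
 [ 0.567  0.211  0.205]
 [ 0.595  0.203  0.204]
 [ 0.559  0.211  0.204]
 [ 0.584  0.206  0.203]
 [ 0.621  0.198  0.201]
 [ 0.565  0.215  0.199]
 [ 0.542  0.215  0.183]
 [ 0.669  0.185  0.138]]
drain 2219 ((587.9243774414062, -212.98268127441406), (240.81959533691406, 160.73406982421875), 4.207183361053467)
[[ 0.403 -0.025  1.478]
 [ 0.403 -0.025  1.478]
 [ 0.53  -0.205  0.296]
 [ 0.527 -0.213  0.293]
 [ 0.533 -0.204  0.289]
 [ 0.528 -0.205  0.265]
 [ 0.67  -0.202  0.245]
 [ 0.673 -0.201  0.234]
 [ 0.519 -0.218  0.225]
 [ 0.659 -0.199  0.221]
 [ 0.665 
[... 1068 characters left out ...]
8]
scene 389 141 [ 0.528 -0.217  0.295]
scene 2 239 [0.888 0.557 0.215]
scene 23 288 [0.612 0.536 0.294]
scene 17 297 [0.558 0.539 0.326]
scene 30 303 [0.589 0.537 0.28 ]
scene 33 309 [0.585 0.538 0.27 ]
scene 88 315 [0.57  0.483 0.218]
scene 19 322 [0.501 0.543 0.334]
scene 24 328 [0.5   0.543 0.322]
scene 31 334 [0.506 0.543 0.301]
scene 40 340 [0.517 0.542 0.272]
scene 100 346 [0.505 0.487 0.21 ]
scene 28 353 [0.454 0.546 0.325]
scene 46 357 [0.492 0.544 0.263]
scene 41 361 [0.469 0.545 0.285]
scene 34 365 [0.443 0.547 0.313]
scene 83 368 [0.404 0.504 0.306]
scene 47 372 [0.458 0.546 0.273]
scene 37 376 [0.426 0.548 0.311]
scene 111 381 [0.428 0.492 0.222]
scene 56 398 [0.422 0.548 0.261]
```

View pics/crop1.png

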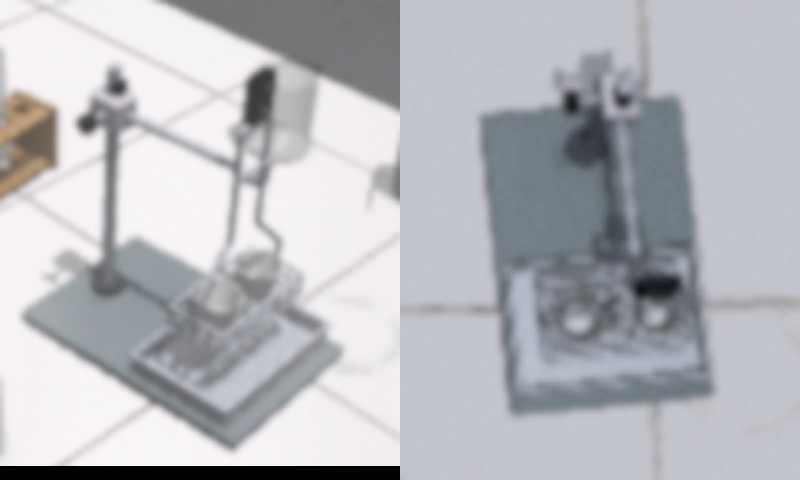

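The crop shows the basket hanging across the plain hook. Its grip is at crop (260,95) in the scene half and (656,285) in the top half, and the crucibles are at (578,318) and (660,315). Next I refine the grip and the height of the latched arm.

Run:
```python
from h import *
c={n:dict(np.load(n+'0.npz')) for n in('scene','top')}
C={n:cloud(c[n]) for n in c}
px={}
for n,(u0,u1,v0,v1) in dict(scene=(375,400,130,165),top=(382,405,193,212)).items():
    r=np.zeros((400,640),bool); r[v0:v1,u0:u1]=1
    m=r&(c[n]['image'].max(2)<75)
    k,l,st,ce=cv2.connectedComponentsWithStats(m.astype(np.uint8)); i=1+np.argmax(st[1:,4])
    q=C[n][l==i]; q=q[(q[:,2]>.2)&(q[:,2]<.4)]
    px[n]=ce[i]; print(n,st[i],ce[i],np.median(q,0).round(4),np.percentile(q,[5,95],0).round(4),cv2.minAreaRect(np.argwhere(l==i)[:,::-1].astype(np.float32)))
M=[np.array([[k['fx'],0,k['cx']],[0,k['fy'],k['cy']],[0,0,1]])@np.c_[k['R'],k['t']] for k in (c['scene'],c['top'])]
X=cv2.triangulatePoints(M[0],M[1],px['scene'],px['top']); print('grip tri',(X[:3]/X[3]).T)
# arms
for nm,o,a in(('dip',(.5373,.2180),-11.8),('drain',(.5331,-.2170),4.2)):
    a=np.radians(a); ex=np.array([np.cos(a),np.sin(a)]); ey=np.array([-ex[1],ex[0]])
    for n in C:
        d=C[n][...,:2]-o; x=d@ex; y=d@ey; z=C[n][...,2]
        m=(z>.15)&(z<.3)&(abs(y)<.02)
        for lo,hi in((-.02,-.005),(-.005,.02),(.03,.06),(.06,.1),(.1,.12)):
            s=m&(x>lo)&(x<hi)
            if s.sum(): print(nm,n,lo,s.sum(),'z',np.percentile(z[s],[10,50,90]).round(4),'y',np.percentile(y[s],[10,50,90]).round(4))
```

```text
scene [384 141   8  17 115] [387.53043478 148.97391304] [ 0.5256 -0.2109  0.275 ] [[ 0.5237 -0.2245  0.2561]
 [ 0.5307 -0.2029  0.2925]] ((387.5, 149.0), (16.0, 7.0), 90.0)
top [382 193  22  19 189] [393.10582011 201.17989418] [ 0.5313 -0.2154  0.2867] [[ 0.5257 -0.2294  0.2042]
 [ 0.5559 -0.2041  0.2956]] ((391.6800231933594, 200.7400360107422), (24.0, 14.199999809265137), 53.13010025024414)
grip tri [[ 0.53137312 -0.21754319  0.2706421 ]]
dip scene -0.02 58 z [0.1805 0.1983 0.2111] y [-0.003   0.0005  0.0032]
dip scene -0.005 70 z [0.1811 0.2021 0.204 ] y [-0.0037  0.0017  0.0039]
dip scene 0.03 45 z [0.2036 0.2066 0.2081] y [-0.0029  0.0003  0.0031]
dip scene 0.06 50 z [0.2055 0.2068 0.2086] y [-0.0027  0.0005  0.0033]
dip scene 0.1 48 z [0.1994 0.2071 0.2122] y [-0.0062  0.0017  0.0087]
dip top -0.02 15 z [0.1812 0.2051 0.2146] y [-0.0044 -0.0025  0.0007]
dip top -0.005 41 z [0.1801 0.2005 0.2056] y [-0.0039 -0.0015  0.0023]
dip top 0.03 36 z [0.2027 0.2063 0.2099] y [-0.0034 -0.0011  0.0029]
dip top 0.06 42 z [0.2029 0.2067 0.2108] y [-0.0034 -0.0009  0.0029]
dip top 0.1 21 z [0.2037 0.2069 0.21  ] y [-0.0038 -0.0007  0.0025]
drain scene -0.02 145 z [0.2067 0.2659 0.2901] y [-0.0073  0.0029  0.0132]
drain scene -0.005 156 z [0.1688 0.2267 0.2924] y [-0.0166  0.0052  0.0189]
drain scene 0.03 33 z [0.2035 0.2077 0.2097] y [-0.0002  0.0031  0.0055]
drain scene 0.06 38 z [0.2037 0.2072 0.2099] y [0.0012 0.0032 0.0052]
drain scene 0.1 23 z [0.205  0.2081 0.2137] y [-0.0012  0.0033  0.0074]
drain top -0.02 31 z [0.2068 0.2679 0.295 ] y [-0.0064  0.0023  0.0096]
drain top -0.005 84 z [0.2024 0.2795 0.2951] y [-0.012   0.0033  0.0162]
drain top 0.03 32 z [0.2052 0.2076 0.21  ] y [-0.0026  0.0005  0.0035]
drain top 0.06 42 z [0.2057 0.2086 0.2118] y [-0.0025  0.0004  0.0039]
drain top 0.1 21 z [0.2061 0.2086 0.211 ] y [-0.0026  0.0006  0.0035]
```

```bash
python3 -m inch '[[[0,0,0,0,0,50,1],[0,0,8,28,40,40,1],[0,0,9,30,45,5,1],[0,0,9,34,48,0,1],[0,0,9,34,48,0,1],[0,0,9,34,48,0,1],[0,0,9,34,48,0,1],[0,0,8,32,47,0,1],[0,0,8,30,47,0,1],[0,0,0,0,0,0,1]]]' 20; python3 -c "
from h import *
s=bot.sense();R=s['eef_rot'];print(s['tcp_pos'],np.degrees(np.arctan2(R[1][1],R[0][1])),np.array(R)[:,2],s['joint_pos'],s['contact_force'])"
```

```text
time_s: 1.35
tcp_pos: [0.5341, -0.212, 0.4991]
eef_rot: [[-0.083, 0.997, 0.001], [0.997, 0.083, 0.003], [0.003, 0.001, -1.0]]
contact_force: [0.1, -1.1, 0.3]
finger_gap: 0.0869
finger_force: 0.0
[ 0.53410698 -0.21198542  0.49913803] 4.758869483667177 [ 7.37629204e-04  2.88570036e-03 -9.99995564e-01] [ 42.81863185   9.15559998 -27.05978634  84.62623204   3.98511919
  87.21793346  20.62019171] [ 0.08439557 -1.09929286  0.26119866]
```

```bash
python3 -m inch '[[[0,0,-0.5,-2,-5,-10,1],[0,0,0,0,0,-25,1],[0,0,0,0,0,-25,1],[0,0,0,0,0,0,0.4],[0,0,0,0,0,0,0],[0,0,0,0,0,0,0],[0,0,0,0,0,0,0]]]' 25
python3 - <<'E'
from h import *
print(bot.sense()['contact_force'])
z=[]
for n,(u0,u1,v0,v1) in dict(scene=(310,430,120,260),top=(330,430,130,250)).items():
    c=cam(n); z.append(cv2.resize(c['image'][v0:v1,u0:u1,::-1],(400,480),interpolation=cv2.INTER_CUBIC))
cv2.imwrite('pics/grasp.png',cv2.convertScaleAbs(np.hstack(z),alpha=1.6))
E
```

```text
time_s: 2.22
tcp_pos: [0.53, -0.2229, 0.4403]
eef_rot: [[-0.063, 0.998, 0.001], [0.998, 0.063, -0.001], [-0.001, 0.001, -1.0]]
contact_force: [0.6, 0.2, -0.1]
finger_gap: 0.0553
finger_force: 0.0
[ 0.59789503  0.24958115 -0.06323515]
```

View pics/grasp.png

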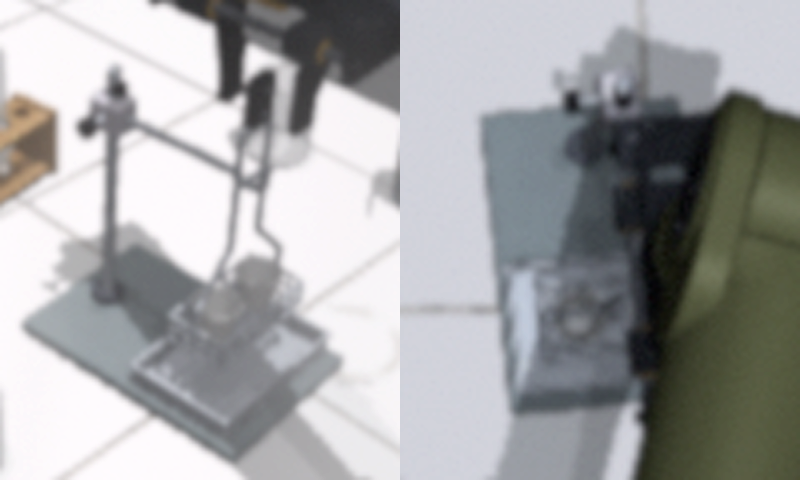

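The fingers straddle the grip, seen at crop (258,100) with the fingers at (230,70) and (300,100), and they are still closing. I nudge y and finish the grasp.

```bash
python3 -m inch '[[[0,0,0.5,2,5,0,0.4],[0,0,0,0,0,0,0],[0,0,0,0,0,0,0],[0,0,0,0,0,0,0],[0,0,0,0,0,0,0],[0,0,0,0,0,0,0],[0,0,0,0,0,0,0]]]' 25
```

```text
time_s: 3.2
tcp_pos: [0.5315, -0.218, 0.4393]
eef_rot: [[-0.072, 0.997, -0.001], [0.997, 0.072, -0.0], [0.0, -0.001, -1.0]]
contact_force: [-2.6, 0.1, 1.6]
finger_gap: 0.0116
finger_force: 25.0
```

```bash
python3 -m inch '[[[0,0,0,0,0,4,0],[0,0,0,0,0,10,0],[0,0,0,0,0,12,0],[0,0,0,0,0,10,0],[0,0,0,0,0,0,0]]]' 30; python3 -m inch '[[[0,0,0,-8,-0.5,0,0],[0,0,0,-15,-1,0,0],[0,0,0,-15,-1,0,0],[0,0,0,-10,-1,0,0],[0,0,0,0,0,0,0]]]'
python3 - <<'E'
from h import *
z=[]
for n,(u0,u1,v0,v1) in dict(scene=(310,430,120,260),top=(330,430,130,250)).items():
    c=cam(n); z.append(cv2.resize(c['image'][v0:v1,u0:u1,::-1],(400,480),interpolation=cv2.INTER_CUBIC))
cv2.imwrite('pics/lift.png',cv2.convertScaleAbs(np.hstack(z),alpha=1.6))
E
```

```text
time_s: 3.82
tcp_pos: [0.5322, -0.2178, 0.4769]
eef_rot: [[-0.072, 0.997, 0.003], [0.997, 0.072, -0.001], [-0.001, 0.002, -1.0]]
contact_force: [-0.2, 0.3, -3.6]
finger_gap: 0.0118
finger_force: 30.0
time_s: 4.45
tcp_pos: [0.4829, -0.2217, 0.4757]
eef_rot: [[-0.071, 0.997, 0.001], [0.997, 0.071, -0.001], [-0.001, 0.0, -1.0]]
contact_force: [0.5, 0.6, -3.7]
finger_gap: 0.0118
finger_force: 30.0
```

View pics/lift.png

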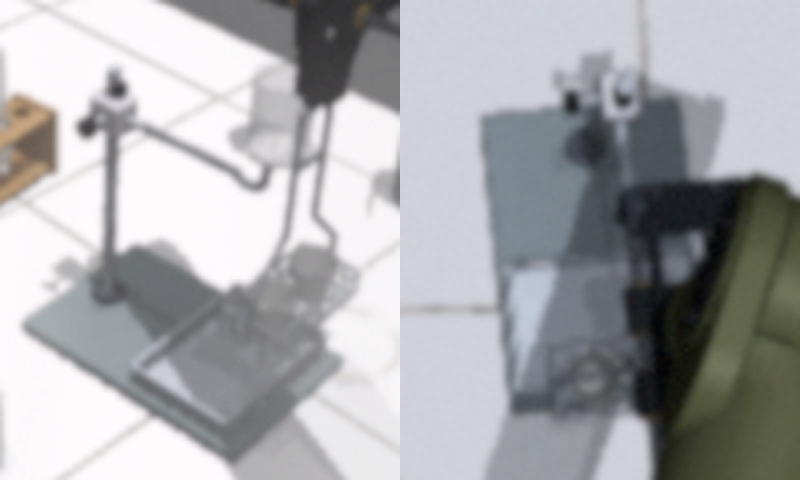

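The basket hangs level in the gripper, clear of the plain hook, whose tip shows at crop (255,185). Both crucibles are standing at about (285,290) and (315,262). Now the carry.

```bash
python3 -m inch '[[[0,0,0,0,10,0,0],[0,0,-1,0,22,0,0],[0,0,-2,0,34,0,0],[0,0,-2,0,42,0,0],[0,0,-2,0,46,0,0],[0,0,-2,0,48,0,0],[0,0,-2,0,48,0,0],[0,0,-2,0,46,0,0],[0,0,-2,0,42,0,0],[0,0,-1,0,34,0,0]]]'; python3 -m inch '[[[0,0,0,0,28,0,0],[0,0,0,0,22,0,0],[0,0,0,0,16,0,0],[0,0,0,0,9,0,0],[0,0,0,0,4,0,0],[0,0,0,0,0,0,0],[0,0,0,0,0,0,0],[0,0,0,0,0,0,0]]]'
python3 - <<'E'
from h import *
z=[]
for n,(u0,u1,v0,v1) in dict(scene=(180,330,165,345),top=(200,300,130,250)).items():
    c=cam(n); np.savez(n+'1.npz',**c); z.append(cv2.resize(c['image'][v0:v1,u0:u1,::-1],(400,480),interpolation=cv2.INTER_CUBIC))
cv2.imwrite('pics/appr.png',cv2.convertScaleAbs(np.hstack(z),alpha=1.6))
E
```

```text
time_s: 5.8
tcp_pos: [0.483, 0.1539, 0.4757]
eef_rot: [[0.203, 0.979, 0.001], [0.979, -0.203, 0.001], [0.001, 0.0, -1.0]]
contact_force: [0.1, -0.1, -4.5]
finger_gap: 0.0117
finger_force: 30.0
time_s: 6.8
tcp_pos: [0.484, 0.2291, 0.4754]
eef_rot: [[0.207, 0.978, 0.0], [0.978, -0.207, -0.0], [-0.0, 0.0, -1.0]]
contact_force: [-0.3, 0.8, -3.6]
finger_gap: 0.0118
finger_force: 30.0
```

View pics/appr.png

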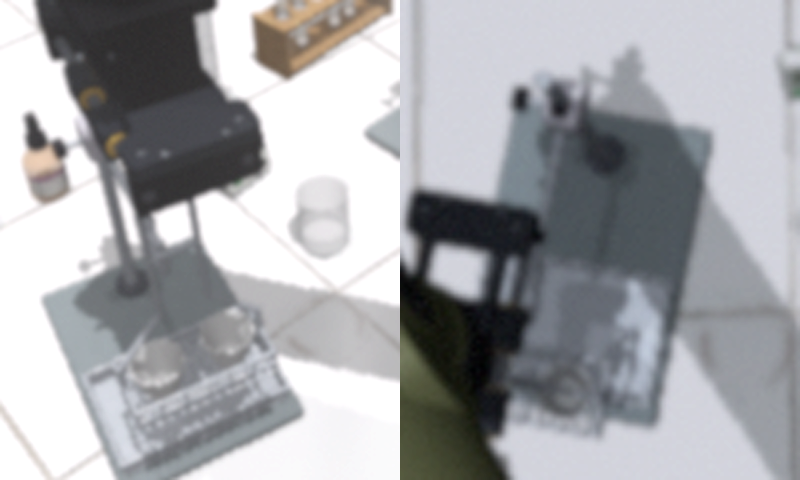

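The basket is held in front of the latched hook. Its crucibles are at scene crop (158,360) and (228,330), and the gripper hides the hook. I check its lateral offset from depth.

Run:
```python
from h import *
a=np.radians(-11.8); ex=np.array([np.cos(a),np.sin(a)]); ey=np.array([-ex[1],ex[0]])
for n in('scene','top'):
    c=dict(np.load(n+'1.npz')); P=cloud(c); d=P[...,:2]-(.5373,.218); x=d@ex; y=d@ey; z=P[...,2]
    m=(z>.115)&(z<.16)&(abs(x+.055)<.05)&(abs(y)<.08)
    print(n,m.sum(),'x',np.percentile(x[m],[1,5,50,95,99]).round(4),'y',np.percentile(y[m],[1,5,50,95,99]).round(4))
    for lo,hi in((.19,.225),(.165,.19)):
        m=(z>lo)&(z<hi)&(abs(x+.055)<.012)&(abs(y)<.04); print(' bail',lo,m.sum(),x[m].mean().round(4),np.sort(y[m])[::max(1,m.sum()//12)].round(4))
    m=(z>.17)&(z<.25)&(x>-.02)&(x<-.005)&(abs(y)<.02)
    print(' tip',m.sum(),x[m].mean(),y[m].mean(),z[m].max() if m.any() else 0)
```

```text
scene 981 x [-0.0838 -0.0831 -0.0561 -0.0312 -0.0283] y [-0.0545 -0.0522  0.002   0.0548  0.057 ]
 bail 0.19 79 -0.0568 [-0.0202 -0.0185 -0.0175 -0.0167 -0.016  -0.015  -0.0144  0.0169  0.0178
  0.0188  0.0196  0.0204  0.0209  0.0217]
 bail 0.165 77 -0.0568 [-0.0388 -0.0341 -0.0292 -0.0254 -0.0215 -0.0179  0.0198  0.0224  0.025
  0.0284  0.0308  0.034   0.0366]
 tip 45 -0.014644045972695677 0.0003617992023016006 0.2143925932503288
top 204 x [-0.0808 -0.0797 -0.0527 -0.026  -0.0248] y [-0.0551 -0.0543 -0.0259  0.0054  0.0144]
 bail 0.19 4 -0.0526 [-0.02   -0.0198 -0.0183 -0.0183]
 bail 0.165 17 -0.0527 [-0.0396 -0.0377 -0.0355 -0.0345 -0.0318 -0.0312 -0.0301 -0.0297 -0.0267
 -0.0266 -0.0256 -0.025  -0.0222 -0.0217 -0.0203 -0.0198 -0.0181]
 tip 5 -0.008254226695438485 -0.003571729150249623 0.19413268806329276
```

```bash
python3 -m inch '[[[0,0,0,6,-1.2,0,0],[0,0,0,12,-2.5,0,0],[0,0,0,14,-2.9,0,0],[0,0,0,13,-2.7,0,0],[0,0,0,7,-1.5,0,0],[0,0,0,1,0,0,0],[0,0,0,0,0,0,0],[0,0,0,0,0,0,0]]]'
python3 - <<'E'
from h import *
s=bot.sense(); print(s['contact_force'],s['wrist_torque'])
a=np.radians(-11.8); ex=np.array([np.cos(a),np.sin(a)]); ey=np.array([-ex[1],ex[0]])
d=np.array(s['tcp_pos'])[:2]-(.5373,.218); print('tcp dip',d@ex,d@ey)
E
```

```text
time_s: 7.9
tcp_pos: [0.5364, 0.2192, 0.4755]
eef_rot: [[0.205, 0.979, 0.0], [0.979, -0.205, -0.0], [-0.0, 0.0, -1.0]]
contact_force: [-0.2, -0.2, -4.1]
finger_gap: 0.012
finger_force: 30.0
[-0.22562466 -0.15042703 -4.11832492] [ 0.00721155 -0.07341514  0.0147482 ]
tcp dip -0.001116524364791374 0.0010290486426607517
```

Now down towards the latch in short steps, watching the force (weight −4 N).

```bash
python3 -m inch '[[[0,0,0,0.5,-1,-6,0],[0,0,0,0,0,-9,0],[0,0,0,0,0,-9,0],[0,0,0,0,0,-3,0],[0,0,0,0,0,0,0],[0,0,0,0,0,0,0]]]'; python3 -m inch '[[[0,0,0,0,0,-2,0],[0,0,0,0,0,0,0]]]';python3 -m inch '[[[0,0,0,0,0,-2,0],[0,0,0,0,0,0,0]]]'
```

```text
time_s: 8.65
tcp_pos: [0.5374, 0.218, 0.4487]
eef_rot: [[0.205, 0.979, 0.001], [0.979, -0.205, 0.0], [0.0, 0.001, -1.0]]
contact_force: [0.0, 0.1, -4.4]
finger_gap: 0.0117
finger_force: 30.0
time_s: 8.9
tcp_pos: [0.5373, 0.2179, 0.4463]
eef_rot: [[0.206, 0.979, -0.0], [0.979, -0.206, -0.0], [-0.0, 0.0, -1.0]]
contact_force: [0.9, -0.4, -4.4]
finger_gap: 0.0117
finger_force: 30.0
time_s: 9.15
tcp_pos: [0.5373, 0.2178, 0.4442]
eef_rot: [[0.205, 0.979, -0.0], [0.979, -0.205, -0.0], [-0.0, -0.0, -1.0]]
contact_force: [0.3, 0.3, -4.1]
finger_gap: 0.0118
finger_force: 30.0
```

```bash
for i in 1 2 3 4; do python3 -m inch '[[[0,0,0,-1,0.2,0,0],[0,0,0,0,0,0,0]]]' | egrep 'tcp|contact'; done
```

```text
tcp_pos: [0.5363, 0.2182, 0.4445]
contact_force: [0.9, -0.0, -4.2]
tcp_pos: [0.5353, 0.2183, 0.4445]
contact_force: [0.8, -0.6, -3.8]
tcp_pos: [0.5343, 0.2186, 0.4444]
contact_force: [0.5, 0.9, -4.2]
tcp_pos: [0.5333, 0.2188, 0.4444]
contact_force: [-0.1, -0.8, -4.4]
```

```bash
for i in 1 2 3; do python3 -m inch '[[[0,0,0,-1,0.2,0,0],[0,0,0,0,0,0,0]]]' | egrep 'tcp|contact'; done
```

```text
tcp_pos: [0.5323, 0.219, 0.4444]
contact_force: [-0.2, -0.1, -4.7]
tcp_pos: [0.5315, 0.2189, 0.4445]
contact_force: [1.2, 0.9, -5.3]
tcp_pos: [0.5308, 0.219, 0.4445]
contact_force: [3.7, -0.2, -5.4]
```

The upturned end is felt at about TCP x 0.532. I step back 3 mm and feel for the latch.

```bash
python3 -m inch '[[[0,0,0,2,-0.4,0,0],[0,0,0,2,-0.6,0,0],[0,0,0,0,0,0,0]]]'| egrep 'tcp|contact'; for i in 1 2 3 4 5; do python3 -m inch '[[[0,0,0,0,0,-1,0],[0,0,0,0,0,0,0]]]' | egrep 'tcp|contact'; done
```

```text
tcp_pos: [0.5343, 0.2183, 0.4442]
contact_force: [0.4, 0.4, -4.2]
tcp_pos: [0.5342, 0.2184, 0.4432]
contact_force: [-0.5, -0.9, -5.4]
tcp_pos: [0.5343, 0.2183, 0.4423]
contact_force: [0.0, 0.6, -4.9]
tcp_pos: [0.5343, 0.2182, 0.4413]
contact_force: [0.0, -0.2, -4.6]
tcp_pos: [0.5343, 0.2182, 0.4403]
contact_force: [-0.2, -0.6, -3.6]
tcp_pos: [0.5344, 0.2183, 0.4396]
contact_force: [-0.4, 0.4, -4.0]
```

```bash
for i in 1 2 3; do python3 -m inch '[[[0,0,0,0,0,-1,0],[0,0,0,0,0,0,0]]]' | egrep 'tcp|contact'; done; for i in 1 2 3; do python3 -m inch '[[[0,0,0,-1,0.2,0,0],[0,0,0,0,0,0,0]]]' | egrep 'tcp|contact'; done
```

```text
tcp_pos: [0.5344, 0.2183, 0.4385]
contact_force: [0.1, -0.6, -2.2]
tcp_pos: [0.5344, 0.2183, 0.4375]
contact_force: [-0.2, -0.6, -1.8]
tcp_pos: [0.5344, 0.2183, 0.4365]
contact_force: [-0.3, -1.2, -1.0]
tcp_pos: [0.5337, 0.2184, 0.4367]
contact_force: [1.2, -1.2, -0.2]
tcp_pos: [0.5324, 0.2187, 0.4365]
contact_force: [1.2, 0.4, -1.1]
tcp_pos: [0.5315, 0.2188, 0.4365]
contact_force: [1.7, 0.7, -1.2]
```

```bash
python3 -m inch '[[[0,0,0,2,-0.4,0,0],[0,0,0,1.3,-0.3,0,0],[0,0,0,0,0,0,0]]]'| egrep 'tcp|contact'; for i in 1 2 3 4; do python3 -m inch '[[[0,0,0,0,0,-2,0],[0,0,0,0,0,0,0]]]' | egrep 'tcp|contact'; done
```

```text
tcp_pos: [0.5341, 0.2186, 0.436]
contact_force: [-3.0, 0.5, -1.4]
tcp_pos: [0.5343, 0.2185, 0.4343]
contact_force: [-3.3, 1.6, 0.6]
tcp_pos: [0.5346, 0.2183, 0.4325]
contact_force: [-3.3, 0.6, 1.7]
tcp_pos: [0.5348, 0.2183, 0.4306]
contact_force: [-3.4, 1.1, 2.1]
tcp_pos: [0.535, 0.2182, 0.4288]
contact_force: [-2.2, 1.0, 4.8]
```

```bash
for i in 1 2 3; do python3 -m inch '[[[0,0,0,0,0,-2,0],[0,0,0,0,0,0,0]]]' | egrep 'tcp|contact'; done
```

```text
tcp_pos: [0.5353, 0.218, 0.4272]
contact_force: [-2.1, -0.5, 5.3]
tcp_pos: [0.5356, 0.218, 0.4257]
contact_force: [-0.4, 0.5, 8.1]
tcp_pos: [0.5355, 0.2181, 0.424]
contact_force: [-1.3, 0.2, 8.6]
```

```bash
for i in 1 2 3; do python3 -m inch '[[[0,0,0,0,0,-1,0],[0,0,0,0,0,0,0]]]' | egrep 'tcp|contact'; done
```

```text
tcp_pos: [0.5355, 0.2181, 0.4231]
contact_force: [-2.2, 0.8, 8.7]
tcp_pos: [0.5353, 0.2182, 0.422]
contact_force: [-2.1, 0.8, 9.1]
tcp_pos: [0.5349, 0.2175, 0.4183]
contact_force: [0.9, -0.3, -5.0]
```

The latch slipped: the force fell back to the bare weight. I lower to the hook bottom.

```bash
for i in 1 2 3; do python3 -m inch '[[[0,0,0,0,0,-0.7,0],[0,0,0,0,0,0,0]]]' | egrep 'tcp|contact'; done
```

```text
tcp_pos: [0.5349, 0.2175, 0.4177]
contact_force: [-0.2, -0.4, -4.7]
tcp_pos: [0.5347, 0.2181, 0.4178]
contact_force: [0.2, -0.1, -4.3]
tcp_pos: [0.5346, 0.2182, 0.4173]
contact_force: [0.1, -0.5, -4.0]
```

```bash
for i in 1 2 3; do python3 -m inch '[[[0,0,0,0,0,-0.7,0],[0,0,0,0,0,0,0]]]' | egrep 'tcp|contact'; done
```

```text
tcp_pos: [0.5347, 0.2182, 0.4168]
contact_force: [-0.5, 0.6, -3.8]
tcp_pos: [0.5347, 0.2183, 0.4165]
contact_force: [-1.0, 0.5, 0.1]
tcp_pos: [0.5347, 0.2184, 0.4164]
contact_force: [-2.1, -1.3, 5.1]
```

The bar is on the bottom at TCP z 0.4165, as expected. I relieve the press and release gently.

```bash
python3 -m inch '[[[0,0,0,0.4,0,0.6,0],[0,0,0,0,0,0,0]]]' 10| egrep 'tcp|contact|fing'; python3 -m inch '[[[0,0,0,0,0,0,0],[0,0,0,0,0,0,0.18],[0,0,0,0,0,0,0.25],[0,0,0,0,0,0,0.4],[0,0,0,0,0,0,0.5],[0,0,0,0,0,0,0.5],[0,0,0,0,0,0,0.5]]]' 5
python3 - <<'E'
from h import *
c=cam('scene'); cv2.imwrite('pics/rel.png',cv2.convertScaleAbs(cv2.resize(c['image'][165:345,180:330,::-1],(500,600),interpolation=cv2.INTER_CUBIC),alpha=1.6))
E
```

```text
tcp_pos: [0.5351, 0.2183, 0.4163]
contact_force: [-2.5, -1.6, 5.1]
finger_gap: 0.0116
finger_force: 10.0
time_s: 19.52
tcp_pos: [0.5351, 0.2182, 0.4158]
eef_rot: [[0.205, 0.979, 0.0], [0.979, -0.205, -0.0], [-0.0, 0.0, -1.0]]
contact_force: [-0.8, -0.9, 0.8]
finger_gap: 0.0427
finger_force: 0.0
```

View pics/rel.png

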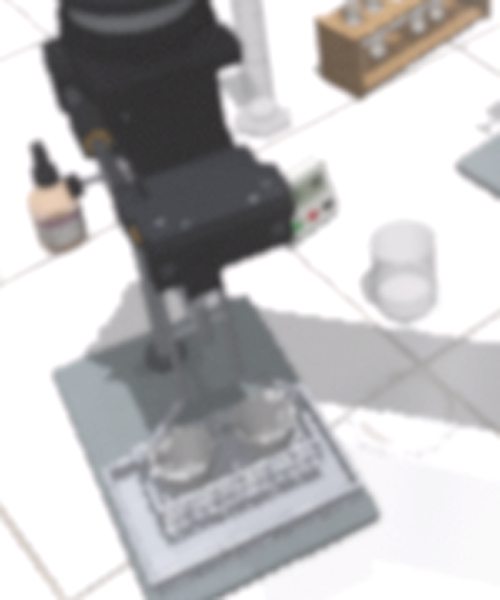

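The basket hangs released, with its crucibles at (183,450) and (265,415). I retreat straight up and check.

```bash
python3 -m inch '[[[0,0,0,0,0,6,0.5],[0,0,0,0,0,14,0.5],[0,0,0,0,0,25,0.5],[0,0,0,0,0,30,0.5],[0,0,0,0,0,30,0.5],[0,0,0,-20,-40,10,0.5],[0,0,0,-20,-50,0,0.5],[0,0,0,-20,-50,0,0.5],[0,0,0,-10,-50,0,0.5],[0,0,0,0,0,0,0.5]]]'
python3 - <<'E'
from h import *
a=np.radians(-11.8); ex=np.array([np.cos(a),np.sin(a)]); ey=np.array([-ex[1],ex[0]]); ims=[]
for n,(u0,u1,v0,v1) in dict(scene=(180,330,165,345),top=(200,300,130,250)).items():
    c=cam(n); P=cloud(c); d=P[...,:2]-(.5373,.218); x=d@ex; y=d@ey; z=P[...,2]
    for lo,hi in((.05,.085),(.13,.16),(.18,.19),(.2,.235),(.235,.28)):
        m=(z>lo)&(z<hi)&(abs(x)<(.02 if lo>.1 else .05))&(abs(y)<.07)&(c['depth']>0)
        if m.sum()>3: print(n,lo,m.sum(),'x',np.percentile(x[m],[5,50,95]).round(4),'y',np.percentile(y[m],[5,50,95]).round(4),'z',z[m].max().round(3))
    m=(z>.19)&(z<.22)&(abs(y)<.006)&(abs(x-.01)<.013); print(' latch z',n,m.sum(),np.sort(z[m])[::max(1,m.sum()//10)].round(4))
    ims.append(cv2.resize(c['image'][v0:v1,u0:u1,::-1],(400,480),interpolation=cv2.INTER_CUBIC))
cv2.imwrite('pics/end.png',cv2.convertScaleAbs(np.hstack(ims),alpha=1.6))
E
```

```text
time_s: 20.82
tcp_pos: [0.4645, 0.024, 0.532]
eef_rot: [[0.214, 0.977, 0.002], [0.977, -0.214, -0.003], [-0.002, 0.002, -1.0]]
contact_force: [-0.2, 0.7, 0.5]
finger_gap: 0.0436
finger_force: 0.0
scene 0.05 908 x [-0.0312 -0.0032  0.0213] y [-0.0536 -0.0004  0.0525] z 0.085
scene 0.13 50 x [-0.0063 -0.0048 -0.0029] y [-0.0193  0.016   0.0207] z 0.16
scene 0.18 82 x [-0.0164 -0.0044  0.0158] y [-0.0159  0.0025  0.0199] z 0.19
scene 0.2 170 x [-0.0159 -0.0045  0.0143] y [-0.0176  0.0009  0.0211] z 0.235
scene 0.235 246 x [-0.0099 -0.008  -0.001 ] y [-0.009   0.0029  0.0142] z 0.272
 latch z scene 37 [0.1906 0.1999 0.2017 0.2022 0.2026 0.2028 0.2031 0.2032 0.2035 0.2036
 0.2041 0.2049 0.2063]
top 0.05 298 x [-0.0279 -0.0071  0.0261] y [-0.0532 -0.0126  0.0531] z 0.085
top 0.13 6 x [-0.0032 -0.0022  0.0004] y [-0.0203 -0.019   0.0174] z 0.153
top 0.18 12 x [-0.0049  0.0002  0.0153] y [-0.0177 -0.0034 -0.0012] z 0.19
top 0.2 33 x [-0.0135 -0.0006  0.0183] y [-0.0188 -0.003   0.002 ] z 0.234
top 0.235 64 x [-0.0062 -0.0013  0.0048] y [-0.0112 -0.0014  0.0117] z 0.276
 latch z top 18 [0.1921 0.1977 0.2003 0.2014 0.2024 0.2024 0.2026 0.203  0.2031 0.2031
 0.2031 0.2035 0.2037 0.2044 0.2049 0.2051 0.2057 0.2061]
```

View pics/end.png

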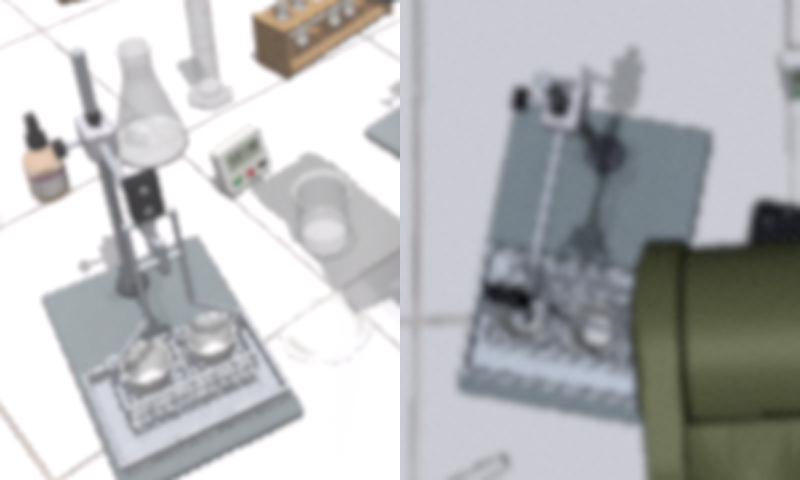

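The basket hangs level. Its grip top is at 0.272 m, which puts the bar at about 0.183 m. The latch is level at about 0.203 m, so it is shut, and both crucibles stand at (148,360) and (210,332). I let it settle and hand in.

```bash
python3 -m inch '[[[0,0,0,0,0,0,0.5],[0,0,0,0,0,0,0.5],[0,0,0,0,0,0,0.5],[0,0,0,0,0,0,0.5],[0,0,0,0,0,0,0.5],[0,0,0,0,0,0,0.5],[0,0,0,0,0,0,0.5],[0,0,0,0,0,0,0.5]]]' | head -1; python3 -c "
from plant import bot
print(bot.sign_off())"
```

```text
time_s: 21.92
the job is handed in; nothing more can be done
None
```

I handed the job in at 21.9 s: the basket hangs released on the latched hook, bar in the bottom and latch shut above it, with both crucibles standing; the hand-in gave no verdict.

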